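# Pin the tape roll into its bench holder

### The job

Lock the roll of tape into its bench holder: lift the long spindle out of the stand and lower it through the upper arm, the tape roll and the lower deck until its collar rests flat on the upper arm, then let go of it. Lower the spindle by hand, do not drop it in; leave the short spindle, which would not reach the lower deck, in the stand.

Things in the scene. Friction and masses are not known exactly. Their poses are not given: they have to be found in the camera images.
- upper_hole (a point): Centre of the round hole, 30 mm in diameter, in the upper arm of the tape holder, at the arm's top face (90 mm above the bench). The holder is fixed to the bench: a 116 x 100 mm grey base, a back column on its own +x side (no higher than the arm's top), a lower deck and an upper arm, both 8 mm thick aluminium slabs, 90 mm long in the holder's x; the arm is 60 mm wide, the deck 80 mm. The hole axis is vertical, z up. Nothing stands above the upper arm.
- lower_hole (a point): Centre of the 30 mm round hole in the holder's lower deck, at the deck's top face (40 mm above the bench), straight below upper_hole. The base below the deck is solid, its top 10 mm above the bench. Four 8 mm high stops round the hole keep the tape roll about central.
- roll_center (a point): Centre of the loose yellow tape roll, 62 mm across, 15 mm high, with a hole about 36 mm across, lying flat on the lower deck between the stops, its hole above the deck's hole.
- long_spindle_grip (a point): Middle of the black round grip, 26 mm in diameter and 48 mm tall, at the top of the loose long spindle (120 g), which stands upright in one of the stand's two sockets, the grip point about 115 mm above the bench. Below the grip: a steel collar 52 mm in diameter and 6 mm thick, whose underside lies 32 mm below this point; below that a round steel shank, 14 mm in diameter and 75 mm long. z points up along the spindle. Lifting it 40 mm frees it from its socket.
- long_spindle_tip (a point): Centre of the long spindle's lower end (10 mm across, bevelled out to 14 mm over 8 mm), 107 mm below the grip point.
- short_spindle_grip (a point): Middle of the grip of the short spindle: the same in all but its shank, 45 mm long, so that it stands 30 mm lower in the stand's other socket (grip point about 85 mm above the bench).
- stand: Fixed grey stand, a block 56 x 170 mm and 44 mm high on a 72 x 186 mm foot; two sockets of 17 mm diameter, 36 mm deep, at y = +55 and -55 mm in its own frame; either may hold the long spindle. Origin at the centre of its underside, z up.
- long_spindle: The long spindle itself; its origin is the same point as long_spindle_tip, z up along it.
Things that resemble listed ones, but are neither listed nor needed, are in the scene too. What is shaped like the long_spindle but turquoise is not meant.

How it is judged:
On the way:
1. the long spindle is lifted clear out of the stand (height (world z) of long_spindle_tip above 0.055 m), for 0.1 s.
At the end, for the whole second after the job is handed in: The long spindle stands upright (0.1 rad) through arm, roll and deck, tip 20 mm or more below the deck top and within 13 mm of the holes' axis, grip within 14 mm; the roll lies flat on the deck within 20 mm of its hole; the short spindle is within 20 mm of its start in the stand (horizontal distance between long_spindle_tip and lower_hole below 0.013 m and z of long_spindle_tip in the frame of lower_hole below -0.02 m and horizontal distance between long_spindle_grip and upper_hole below 0.014 m and angle between long_spindle_grip's own z axis and vertical below 0.1 rad and horizontal distance between roll_center and lower_hole below 0.02 m and z of roll_center in the frame of lower_hole below 0.012 m and distance of short_spindle_grip from where it was at the start of the episode below 0.02 m); the robot touches nothing.
It fails at once if the long spindle is dropped: it falls ungripped, over the holder, faster than 0.6 m/s (a fall of about 2 cm) (horizontal distance between long_spindle_tip and upper_hole below 0.05 m and height (world z) of long_spindle_tip above 0.015 m and contact force between the fingers and anything else below 0.2 N and linear speed of long_spindle above 0.6 m/s).
It also fails if it takes over 35 s, if anything falls off the work surface, if the arm or the gripper's body presses on something with over 40 N, if the wrist force passes 120 N, or if a joint passes its speed limit or range.

### The arm

A 6-joint arm with a two-finger parallel gripper is mounted at the origin on a cart in front of the work surface, level with it; the furniture and walls round the work are solid. World frame = base frame: x ahead of the robot, y to its left, z up, the work surface at z = 0. Lengths are in m, angles in rad, forces in N, time in s.
With the tool pointing down it reaches from about 0.225 to 0.875 m from the base axis. Payload 3.4 kg.
Tool frame: the origin (TCP) lies between the finger pads; the fingertips stand 17 mm ahead of it and the grasp point (between the pads) lies 2 mm behind it; y points along the fingers, z is the direction in which the jaws open and shut, and the axes are right-handed (so a half turn about y gives the same grasp; the last joint's range is limited). The gripper opens to 85 mm and grips with 20 to 120 N. Pads are 22 mm wide; open, the fingers measure 114 mm over their backs; the gripper's body (76 mm by 85 mm) begins 54 mm behind the grasp point. The pads swing forward as they close: fully open they stand 13 mm farther back than shut.
Start: joints at [-1.293, 0.276, 1.505, -0, 1.361, -0.121], TCP at [0.223, -0.53, 0.248] pointing down, gripper open.
Joint ranges: [-2.89, 2.89], [-0.75, 2.08], [0.22, 2.7], [-1.18, 4.32], [0.11, 2.71], [-2.7, 2.7]. Speed limits (rad/s): [2.57, 2.57, 3.14, 3.14, 3.14, 3.14].

### API

Orientations are given as a unit quaternion [w, x, y, z].
In Python, from rig import manip, get_image, camera_model, sign_off, spot_in, silhouettes, spot_point gives the robot as it stands.
- The arm moves only by the tool jog_arm, never from a script. Its argument "targets" is a list of rows, each a list of 3 entries, a list of its own where there are three numbers: the finger opening in m, from 0 to 0.0854, then the shift along the world's x, y, z in m, then the turn about the world's z in rad. In form: [[claw, [x, y, z], spin], ...]. A call has 1 to 10 rows; each row shifts and turns the commanded pose from where the row before left it; what a row does not reach is not made up. A row lasts 1/8 s, in which the tool goes at most 62.5 mm and 10.7 degrees, less where a joint would pass 70% of its speed; a pose out of reach is approached as far as the arm can. A call with a gripper value outside its range is refused whole. The fingers move at their own pace and stop on an object; "force" is the grip in N (left out, the last holds). Time passes only in rows, so rows that do not move let the fingers close. It gives the time, the measured TCP pose, the force and the opening at its end, in the units of the state.
- manip.get_state(): the state, without advancing time (a new reading comes with each control period).
- get_image(name): name is "scene" or "top" or "wrist"; returns (picture, depth): 400x640x3 uint8, red, green, blue; 400x640 float32, m along the optical axis (not along the pixel's ray), 0 where there is no reading.
- camera_model(name): a dict with "mtx" (3x3 intrinsics, pixels), "world_from_camera" (4x4, takes a point from camera to world coordinates). Camera axes: x right, y up, looking along -z (the intrinsics and any distortion apply to the point x, -y, -z); pixel columns grow to the right and rows downward; lengths in m; the calibration is good to about 2 mm. The wrist camera is an equidistant fisheye: a pixel r from the principal point sees the ray r / f radians off the axis. A picture is of the moment at which its call begins: read the wrist's pose just before it. camera_model takes no time and is no camera call; for the wrist camera it gives the pose at the moment of the call.
- sign_off(): hands the job in, once; it reports no verdict.
Trained networks look in the newest picture that a camera, given by its name, has taken for a name from the list of things; names that differ only in an ending like _2 or _b are one class to them, and where a whole thing is asked for, a point or a joint stands for the part that bears it (a point fixed in the world has none). Each returns a list of dicts, best first, with "score" (0 to 1); they miss things now and then, are a little off and sometimes report something else, mostly with a low value. They report only what shows in the picture. A call takes as long as a camera call. They do not tell look-alikes from the thing itself.
- spot_in(name, camera): "position" ([column, row] in pixels, amid what is visible of it).
- silhouettes(name, camera): "mask" (400x640 bool, what is visible of it) and "position" ([column, row] in pixels, amid what is visible of it).
- spot_point(name, camera): "position" ([column, row] in pixels: a listed point, or the origin of a listed thing).
The state is a dict: "clock": time; "qpos": joint angles; "qd": joint speeds; "effort": joint torques, N m; "position": TCP position; "ee_rot": TCP orientation; "contact_force": force on the tool from outside, world axes, zero at the start; "moment": the same for the moment, N m; "width": finger opening in m.
Only numpy, scipy, OpenCV 4.12 (cv2) and the standard library are available. Lean on these libraries where they do the work, as an engineer would, in place of code of your own. Each camera call takes 0.05 s, during which the arm holds its last target.

## Working session

There is one attempt and no reset: what is moved stays moved. The work goes in short steps, Python scripts to look and compute and a tool call to move; the robot and the scene stay as the last step left them, time stands still between calls to the robot, and variables do not carry over. Pictures are saved under pics/ and viewed, and the job is handed in when it is done.

Besides the shell and the picture viewer there is one more tool, called as name([rows], argument=value, ...), one row to a line, values as JSON. jog_arm: Moves the arm, as the interface text tells. Its arguments: {"type":"object","properties":{"targets":{"type":"array","items":{"type":"array"}},"force":{"type":"number"}},"required":["targets"]}

```bash
mkdir -p pics
cat > h.py <<'E'
import numpy as np, cv2
from rig import manip, get_image, camera_model, sign_off, spot_in, silhouettes, spot_point
def back(cam,px,depth):
    m=camera_model(cam);K=np.array(m["mtx"]);T=np.array(m["world_from_camera"])
    x=(px[0]-K[0,2])/K[0,0];y=(px[1]-K[1,2])/K[1,1]
    return (T@np.array([x*depth,-y*depth,-depth,1]))[:3]
def onz(cam,px,z):
    m=camera_model(cam);T=np.array(m["world_from_camera"]);c=T[:3,3]
    d=back(cam,px,1.)-c
    return c+d*(z-c[2])/d[2]
def save(n,im): cv2.imwrite(f"pics/{n}.png",cv2.cvtColor(im,cv2.COLOR_RGB2BGR))
E
python3 - <<'E'
from h import *
print({k:np.round(v,3) for k,v in manip.get_state().items()})
for c in("scene","top"):
    im,d=get_image(c);save(c+"0",im);np.save(c+"d.npy",d)
    m=camera_model(c);print(c,{k:(np.round(v,3).tolist() if not isinstance(v,str) else v) for k,v in m.items()})
    for n in("upper_hole","long_spindle_grip","short_spindle_grip","roll_center","stand"):
        r=spot_point(n,c)
        print(n,[(np.round(q["position"],1).tolist(),round(float(q["score"]),2)) for q in r])
print(manip.get_state()["clock"])
E
```

```text
{'clock': np.float64(0.0), 'qpos': array([-1.293,  0.277,  1.506,  0.   ,  1.361, -0.121]), 'qd': array([-0.   ,  0.   , -0.   , -0.002,  0.001, -0.001]), 'effort': array([-1.0000e-03, -4.1678e+01, -2.4581e+01, -0.0000e+00,  1.1000e-02,
       -0.0000e+00]), 'position': array([ 0.223, -0.529,  0.247]), 'ee_rot': array([ 0.14 , -0.14 ,  0.694, -0.692]), 'contact_force': array([ 0.15 , -0.209, -0.971]), 'moment': array([ 0.002, -0.003,  0.007]), 'width': np.float64(0.085)}
scene {'mtx': [[514.732, 0.0, 316.605], [0.0, 514.732, 192.506], [0.0, 0.0, 1.0]], 'world_from_camera': [[0.674, 0.397, -0.623, -0.183], [-0.739, 0.379, -0.557, -0.529], [0.016, 0.836, 0.549, 0.661], [0.0, 0.0, 0.0, 1.0]]}
upper_hole [([304.4, 161.6], 0.56)]
long_spindle_grip [([232.0, 182.7], 0.86), ([358.4, 201.6], 0.84), ([375.6, 171.2], 0.82)]
short_spindle_grip [([428.1, 198.1], 0.92), ([391.9, 223.1], 0.31)]
roll_center [([297.6, 176.8], 0.63)]
stand [([393.5, 225.4], 0.69)]
top {'mtx': [[493.325, 0.0, 324.294], [0.0, 493.325, 197.123], [0.0, 0.0, 1.0]], 'world_from_camera': [[0.031, 0.993, -0.113, 0.371], [-0.999, 0.029, -0.017, 0.035], [-0.014, 0.113, 0.993, 1.162], [0.0, 0.0, 0.0, 1.0]]}
upper_hole [([276.8, 175.4], 0.72)]
long_spindle_grip [([373.7, 205.5], 0.79), ([263.4, 256.3], 0.65)]
short_spindle_grip [([399.6, 151.0], 0.58), ([275.5, 181.3], 0.36)]
roll_center [([275.0, 178.2], 0.35)]
stand [([376.8, 159.0], 0.69)]
0.6
```

View pics/scene0.png

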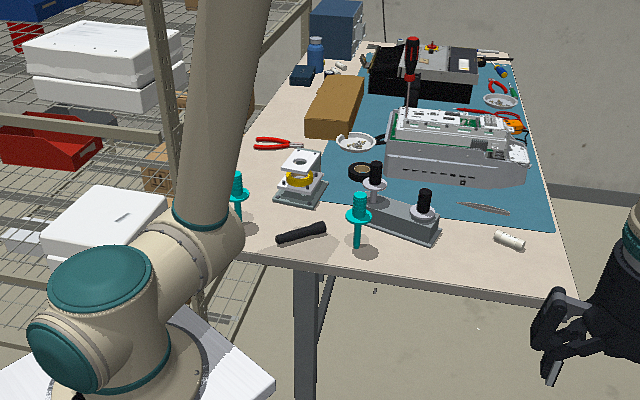

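View pics/top0.png

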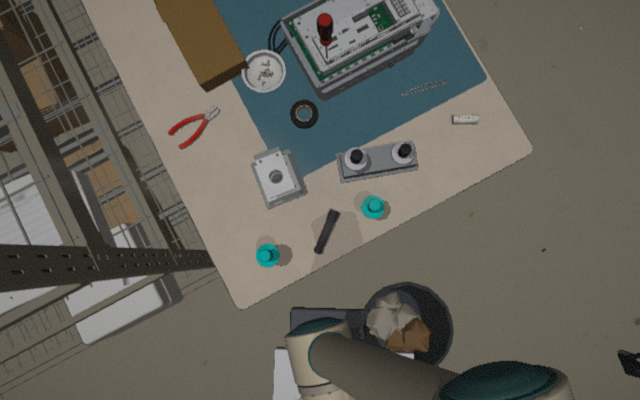

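The scene picture shows the stand at about (400,220). The black long spindle is in its left socket at (375,171) and the short one in the right at (424,199). The two turquoise decoys are at (237,185) and (358,205), and the holder at (300,170). In the top picture these are the long spindle (356,156), short spindle (403,150) and holder hole (276,176).

Run:
```python
from h import *
dt=np.load("topd.npy");ds=np.load("scened.npy")
im=cv2.imread("pics/top0.png");ims=cv2.imread("pics/scene0.png")
def pts(cam,d,c0,c1,r0,r1):
    v,u=np.mgrid[r0:r1,c0:c1];z=d[r0:r1,c0:c1]
    m=camera_model(cam);K=m["mtx"];T=np.array(m["world_from_camera"])
    P=np.stack([(u-K[0][2])/K[0][0]*z,-(v-K[1][2])/K[1][1]*z,-z,np.ones_like(z)],-1)@T.T
    return P[...,:3]
def cir(cam,d,c0,c1,r0,r1,zl,zh):
    P=pts(cam,d,c0,c1,r0,r1);m=(P[...,2]>zl)&(P[...,2]<zh);q=P[m]
    if len(q)<3: print("few",len(q));return
    (c,s,a)=cv2.minAreaRect(q[:,:2].astype(np.float32))
    print(cam,(zl,zh),len(q),"rect",np.round(c,4),np.round(s,4),round(a,1),"mean",np.round(q.mean(0),4),"circ",[np.round(x,4) for x in cv2.minEnclosingCircle(q[:,:2].astype(np.float32))])
print("long");cir("top",dt,340,372,140,172,.128,.15);cir("top",dt,335,375,138,176,.075,.1)
cir("scene",ds,355,395,150,215,.132,.15);cir("scene",ds,355,395,150,215,.083,.095)
print("short");cir("top",dt,388,418,135,168,.098,.12);cir("top",dt,388,418,135,168,.045,.07)
cir("scene",ds,405,445,180,225,.102,.12)
print("stand");cir("top",dt,330,425,135,185,.036,.047)
print("arm");cir("top",dt,245,310,140,215,.083,.1);cir("top",dt,245,310,140,215,.005,.015)
cir("scene",ds,270,335,140,215,.083,.1)
for n in ("upper_hole",):
  print("net hole top",onz("top",[276.8,175.4],.09),"scene",onz("scene",[304.4,161.6],.09))
print("stand net",onz("top",[376.8,159],0),onz("scene",[393.5,225.4],0))
print("turq",onz("top",[373.7,205.5],.11),onz("top",[263.4,256.3],.11), "long", onz("scene",[375.6,171.2],.115))
for n,I,(a,b,c,e) in(("t",im,(235,435,125,225)),("s",ims,(255,455,130,255))):
    cv2.imwrite(f"pics/z{n}.png",cv2.resize(I[c:e,a:b],None,fx=4,fy=4,interpolation=cv2.INTER_CUBIC))
```

```text
long
top (0.128, 0.15) 122 rect [ 0.5791 -0.0123] [0.0251 0.0242] 36.8 mean [ 0.5789 -0.0126  0.1366] circ [array([ 0.5796, -0.0122]), np.float64(0.0133)]
top (0.075, 0.1) 269 rect [ 0.5795 -0.0125] [0.0505 0.0495] 74.9 mean [ 0.5758 -0.012   0.0895] circ [array([ 0.5804, -0.0129]), np.float64(0.0264)]
scene (0.132, 0.15) 93 rect [ 0.5308 -0.0241] [0.1181 0.0254] 15.1 mean [ 0.5742 -0.0134  0.1364] circ [array([ 0.5314, -0.0271]), np.float64(0.0597)]
scene (0.083, 0.095) 251 rect [ 0.5334 -0.038 ] [0.1465 0.0505] 31.5 mean [ 0.5597 -0.0209  0.0897] circ [array([ 0.5313, -0.0344]), np.float64(0.0752)]
short
top (0.098, 0.12) 115 rect [ 0.6013 -0.1201] [0.0251 0.0237] 71.0 mean [ 0.6011 -0.1198  0.1069] circ [array([ 0.6022, -0.1205]), np.float64(0.0134)]
top (0.045, 0.07) 355 rect [ 0.601  -0.1171] [0.0556 0.0658] 11.2 mean [ 0.5969 -0.1164  0.056 ] circ [array([ 0.6008, -0.1172]), np.float64(0.0406)]
scene (0.102, 0.12) 96 rect [ 0.5986 -0.1193] [0.023  0.0248] 54.6 mean [ 0.5972 -0.1203  0.1068] circ [array([ 0.5988, -0.1185]), np.float64(0.0138)]
stand
top (0.036, 0.047) 921 rect [
[... 151 characters left out ...]
t [0.545  0.1658] [0.1018 0.0601] 23.3 mean [0.5453 0.1658 0.0903] circ [array([0.544 , 0.1656]), np.float64(0.0572)]
top (0.005, 0.015) 773 rect [0.549  0.1689] [0.1756 0.1527] 1.9 mean [0.5406 0.1536 0.0094] circ [array([0.5475, 0.1599]), np.float64(0.1048)]
scene (0.083, 0.1) 669 rect [0.5422 0.1674] [0.105  0.0629] 23.3 mean [0.5381 0.1639 0.0903] circ [array([0.5418, 0.1644]), np.float64(0.0586)]
net hole top [0.53766006 0.15937234 0.09      ] scene [0.54021872 0.15466198 0.09      ]
stand net [ 0.5980722  -0.06757253  0.        ] [ 0.58768891 -0.06365255  0.        ]
turq [ 0.47540963 -0.05311054  0.11      ] [0.36035136 0.17827303 0.11      ] long [ 0.58195476 -0.00894334  0.115     ]
```

View pics/zt.png

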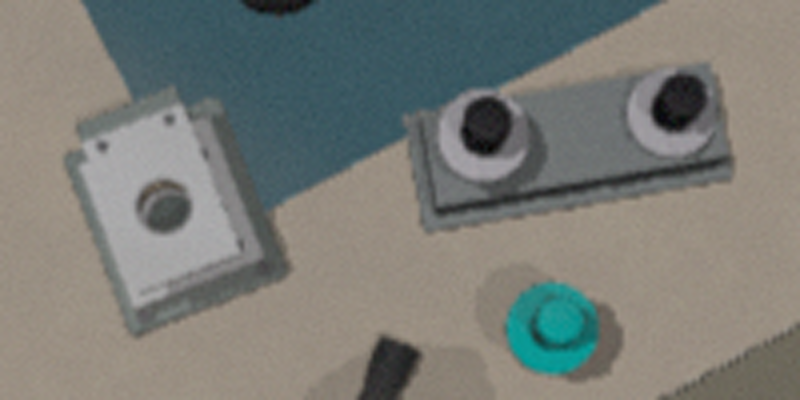

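View pics/zs.png

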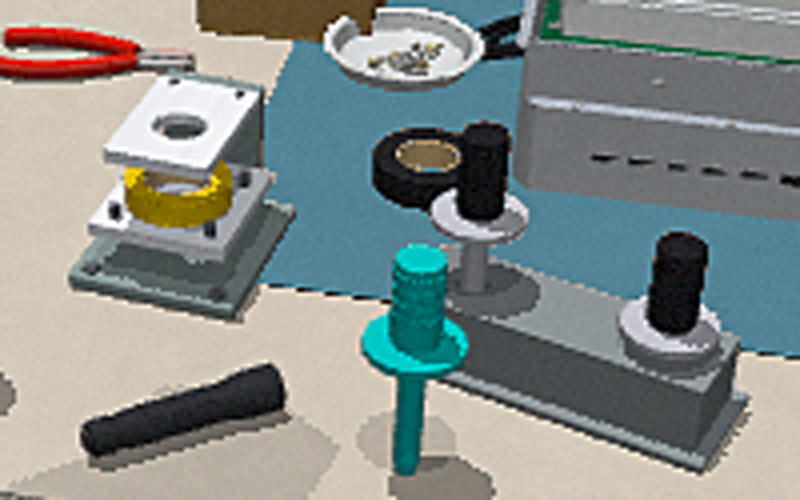

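jog_arm([
  [0.085, [0.018, 0.026, 0], 0],
  [0.085, [0.028, 0.04, 0], 0],
  [0.085, [0.028, 0.04, 0], 0],
  [0.085, [0.028, 0.04, 0], 0],
  [0.085, [0.028, 0.04, 0], 0],
  [0.085, [0.028, 0.04, 0], 0],
  [0.085, [0.028, 0.04, 0], 0],
  [0.085, [0.028, 0.04, 0], 0],
  [0.085, [0.028, 0.04, 0], 0],
  [0.085, [0.028, 0.04, 0], 0],
])

```text
clock: 1.85
position: [0.4941, -0.1426, 0.2486]
ee_rot: [-0.14, 0.14, -0.693, 0.693]
contact_force: [1.0, -0.3, -0.0]
width: 0.0853
```

Run:
```python
from h import *
s=manip.get_state();print(s["clock"],s["position"],s["ee_rot"],s["qpos"])
# hole from depth in initial top
d=np.load("topd.npy");K=camera_model("top")["mtx"]
v,u=np.mgrid[165:188,264:289]
P=np.array([[back("top",(a,b),d[b,a])[2] if d[b,a]>0 else 0 for a in range(264,289)] for b in range(165,188)])
m=P<.08
n,l,st,ce=cv2.connectedComponentsWithStats(m.astype(np.uint8));print(st,ce)
```

```text
1.85 [ 0.49411978 -0.14255013  0.24856651] [-0.14027285  0.13986571 -0.69286222  0.69332752] [-4.16088366e-01  1.83722784e-01  1.62978771e+00 -2.11071327e-04
  1.32723212e+00  7.55945232e-01]
[[  0   0  25  23 422]
 [ 23   0   2   6   9]
 [  6   6  13  13 137]
 [  2  11   1   1   1]
 [  0  19   2   4   5]
 [  8  21   1   1   1]] [[11.94075829 10.7985782 ]
 [23.66666667  2.        ]
 [11.94890511 11.7810219 ]
 [ 2.         11.        ]
 [ 0.2        20.8       ]
 [ 8.         21.        ]]
```

jog_arm([
  [0.085, [0.028, 0.043, 0], 0],
  [0.085, [0.028, 0.043, 0], 0],
  [0.085, [0.029, 0.044, 0], 0],
  [0.085, [0, 0, -0.02], 0],
  [0.085, [0, 0, 0], 0],
])

```text
clock: 2.48
position: [0.5773, -0.0131, 0.2268]
ee_rot: [0.139, -0.142, 0.693, -0.693]
contact_force: [0.2, 0.2, -0.1]
width: 0.0847
```

Run:
```python
from h import *
s=manip.get_state();print(s["clock"],s["position"],s["ee_rot"])
m=camera_model("wrist")
im,d=get_image("wrist");save("w1",im)
im2,d2=get_image("scene");save("s1",im2)
print(m)
print("hole",onz("top",(275.95,176.78),.09))
```

```text
2.475 [ 0.57732908 -0.01312157  0.2267734 ] [ 0.13920572 -0.14183439  0.69336755 -0.69263714]
{'mtx': array([[309.70691629,   0.        , 317.80900734],
       [  0.        , 309.70691629, 198.34079843],
       [  0.        ,   0.        ,   1.        ]]), 'world_from_camera': array([[ 0.3895994 ,  0.88145482,  0.2669264 ,  0.64441669],
       [-0.92098319,  0.37335075,  0.11135159,  0.01569694],
       [-0.00150578, -0.28921724,  0.95726231,  0.35211319],
       [ 0.        ,  0.        ,  0.        ,  1.        ]])}
hole [0.53453804 0.16111629 0.09      ]
```

View pics/w1.png

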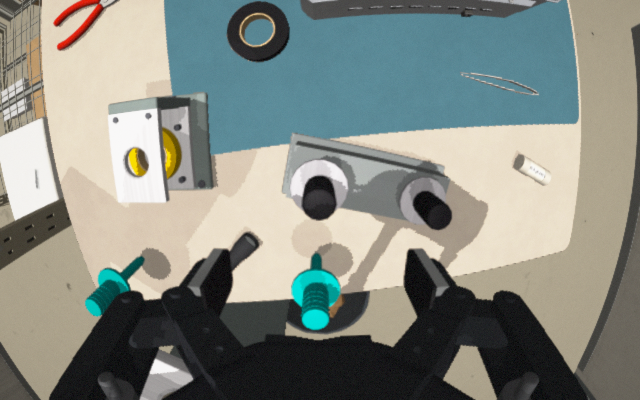

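View pics/s1.png

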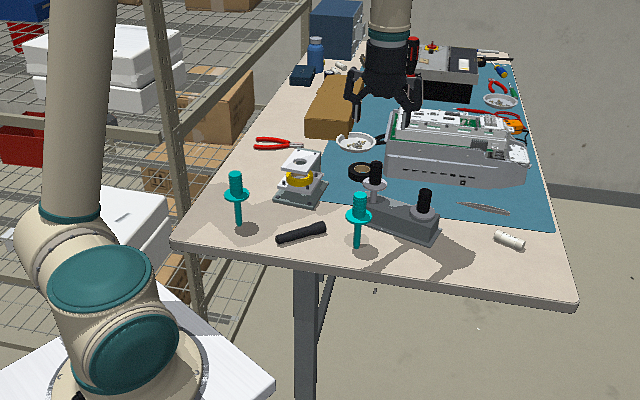

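The wrist picture shows the long spindle's grip top near (320,208), between the fingers, and the short one's at (437,217). The hole in the arm is near (136,161). I'll cross-check these positions in world coordinates.

```bash
cat >> h.py <<'E'
def fish(px,z,m=None):
    m=m or camera_model("wrist");K=np.array(m["mtx"]);T=np.array(m["world_from_camera"])
    a=(px[0]-K[0,2])/K[0,0];b=(px[1]-K[1,2])/K[1,1];th=np.hypot(a,b);s=np.sin(th)/max(th,1e-9)
    d=T[:3,:3]@np.array([a*s,-b*s,-np.cos(th)]);c=T[:3,3]
    return c+d*(z-c[2])/d[2]
E
python3 - <<'E'
from h import *
print("long top",fish((320,208),.139),"short",fish((437,217),.109),"hole",fish((136,161),.09))
I=cv2.imread("pics/w1.png")
cv2.imwrite("pics/w1z.png",cv2.resize(I[80:240,90:350],None,fx=3,fy=3,interpolation=cv2.INTER_CUBIC))
print(manip.get_state()["position"])
E
```

```text
long top [ 0.57946053 -0.01474908  0.139     ] short [ 0.6024944  -0.11808466  0.109     ] hole [0.53842803 0.16187458 0.09      ]
[ 0.57816063 -0.01418731  0.22853871]
```

View pics/w1z.png

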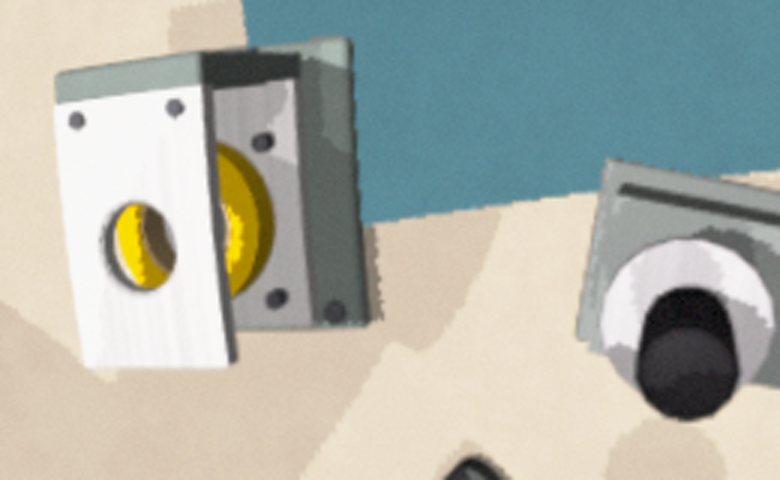

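jog_arm([
  [0.085, [0.002, 0.001, -0.02], 0],
  [0.085, [0, 0, -0.03], 0],
  [0.085, [0, 0, -0.03], 0],
  [0.085, [0, 0, -0.02], 0],
  [0.085, [0, 0, -0.011], 0],
  [0.085, [0, 0, 0], 0],
  [0.085, [0, 0, 0], 0],
])

```text
clock: 3.45
position: [0.5811, -0.0132, 0.1185]
ee_rot: [-0.141, 0.139, -0.693, 0.693]
contact_force: [0.2, -0.5, 0.0]
width: 0.0852
```

Run:
```python
from h import *
im2,d2=get_image("scene");im,d=get_image("wrist")
a=cv2.resize(im2[40:240,240:480],None,fx=3,fy=3,interpolation=cv2.INTER_CUBIC);save("s2",a);save("w2",im)
s=manip.get_state();print(s["position"],s["contact_force"])
```

```text
[ 0.58100703 -0.01306141  0.11844319] [ 0.48378228 -0.61675531 -1.07689013]
```

View pics/s2.png

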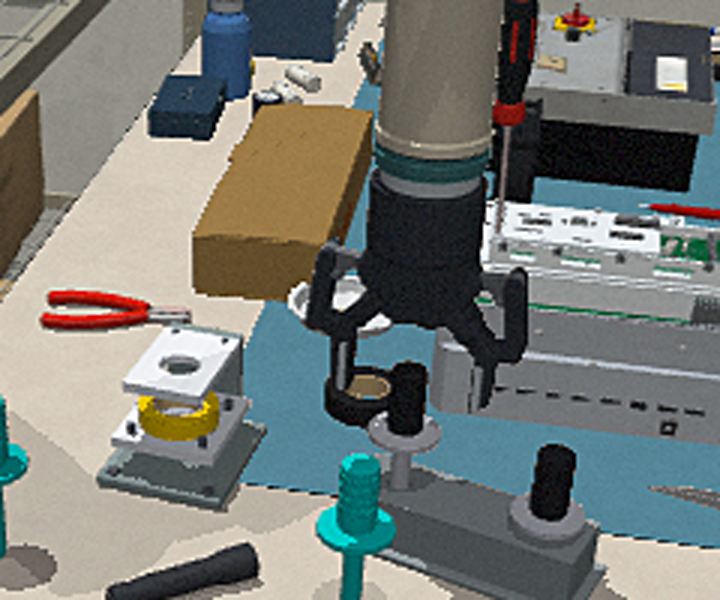

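View pics/w2.png

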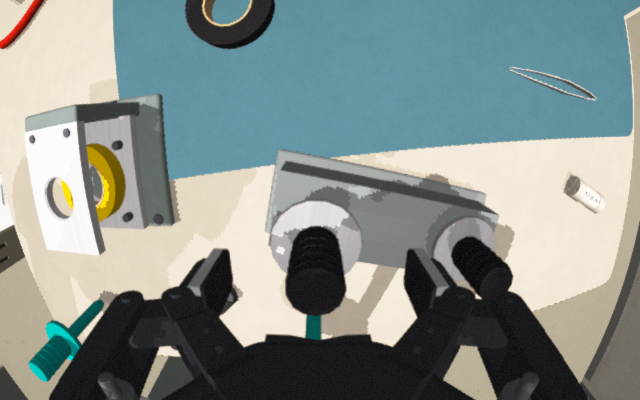

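The long grip, at (315,280) in the wrist picture, is centred between the open fingers, so I'll close on it.

jog_arm([
  [0.0, [0, 0, 0], 0],
  [0.0, [0, 0, 0], 0],
  [0.0, [0, 0, 0], 0],
  [0.0, [0, 0, 0], 0],
  [0.0, [0, 0, 0], 0],
  [0.0, [0, 0, 0], 0],
  [0.0, [0, 0, 0], 0],
], force=60)

```text
clock: 4.42
position: [0.5803, -0.0128, 0.1176]
ee_rot: [0.14, -0.14, 0.693, -0.693]
contact_force: [-0.3, 1.6, 3.3]
width: 0.0249
```

jog_arm([
  [0.0, [0, 0, 0.008], 0],
  [0.0, [0, 0, 0.012], 0],
  [0.0, [0, 0, 0.02], 0],
  [0.0, [0, 0, 0.025], 0],
  [0.0, [0, 0, 0.025], 0],
  [0.0, [0, 0, 0.018], 0],
  [0.0, [0, 0, 0], 0],
])

```text
clock: 5.3
position: [0.5813, -0.0131, 0.2274]
ee_rot: [-0.141, 0.139, -0.693, 0.694]
contact_force: [0.3, -0.4, -2.0]
width: 0.0247
```

Run:
```python
from h import *
im2,d2=get_image("scene");im,d=get_image("top");np.save("t3d.npy",d);np.save("s3d.npy",d2)
a=cv2.resize(im2[40:240,240:480],None,fx=3,fy=3,interpolation=cv2.INTER_CUBIC);save("s3",a)
save("t3",im)
s=manip.get_state();print(s["clock"],s["position"],s["contact_force"],s["width"])
```

```text
5.4 [ 0.57994101 -0.01292673  0.22504838] [ 0.25232221  0.20999164 -2.04986097] 0.024498101164502167
```

View pics/s3.png

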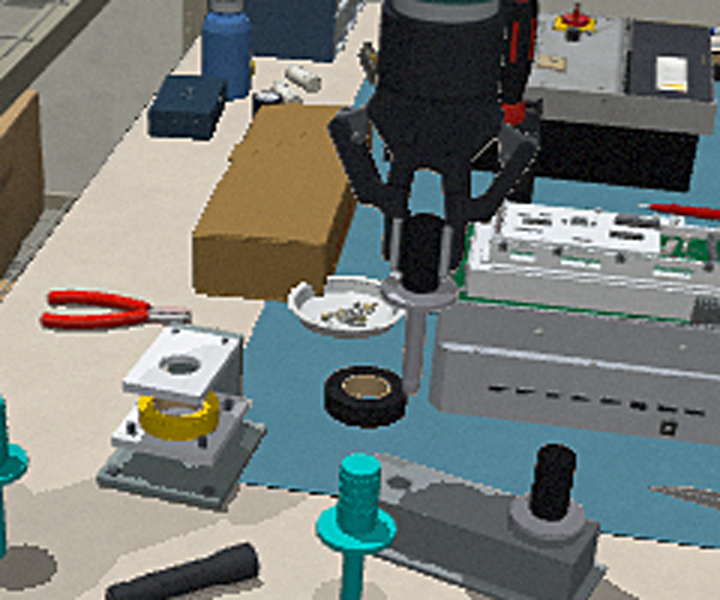

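```bash
cat >> h.py <<'E'
def cloud(cam,d,c0,c1,r0,r1):
    v,u=np.mgrid[r0:r1,c0:c1];z=d[r0:r1,c0:c1]
    m=camera_model(cam);K=m["mtx"];T=np.array(m["world_from_camera"])
    P=np.stack([(u-K[0][2])/K[0][0]*z,-(v-K[1][2])/K[1][1]*z,-z,np.ones_like(z)],-1)@T.T
    return P[...,:3]
def shank(d,c0,c1,r0,r1,x,y,rad=.03,zmin=.05):
    P=cloud("scene",d,c0,c1,r0,r1)
    q=P[(np.hypot(P[...,0]-x,P[...,1]-y)<rad)&(P[...,2]>zmin)]
    for z in np.arange(zmin,.3,.01):
        s=q[(q[:,2]>=z)&(q[:,2]<z+.01)]
        if len(s): print(round(z,2),len(s),np.round(s.mean(0),4))
    return q
E
python3 - <<'E'
from h import *
d=np.load("s3d.npy");q=shank(d,355,400,135,180,.58,-.013)
E
```

```text
0.11 2 [ 0.5759 -0.0102  0.1198]
0.12 21 [ 0.5755 -0.0148  0.1256]
0.13 30 [ 0.5756 -0.0147  0.1349]
0.14 30 [ 0.5759 -0.014   0.1447]
0.15 31 [ 0.5754 -0.0137  0.1549]
0.16 31 [ 0.5759 -0.0149  0.1652]
0.17 31 [ 0.5758 -0.0134  0.1751]
0.18 12 [ 0.5755 -0.015   0.1821]
0.19 128 [ 0.5686 -0.0208  0.1981]
0.2 76 [ 0.5698 -0.0191  0.2019]
```

Run:
```python
from h import *
print(onz("scene",(299.8,161.4),.09),onz("scene",(300,162),.09))
```

```text
[0.5337665  0.16264969 0.09      ] [0.53214885 0.16047497 0.09      ]
```

The spindle hangs upright, with its tip at about z 0.119. I'll carry it to above the hole.

jog_arm([
  [0.0, [-0.004, 0.016, 0.004], 0],
  [0.0, [-0.008, 0.03, 0], 0],
  [0.0, [-0.009, 0.034, 0], 0],
  [0.0, [-0.009, 0.034, 0], 0],
  [0.0, [-0.008, 0.03, 0], 0],
  [0.0, [-0.005, 0.019, 0], 0],
  [0.0, [-0.0025, 0.01, 0], 0],
  [0.0, [0, 0, 0], 0],
  [0.0, [0, 0, 0], 0],
])

```text
clock: 6.52
position: [0.5351, 0.1593, 0.2292]
ee_rot: [-0.14, 0.14, -0.693, 0.693]
contact_force: [0.4, -0.1, -1.2]
width: 0.0246
```

Run:
```python
from h import *
s=manip.get_state();print(s["clock"],s["position"],s["contact_force"],s["width"])
im2,d2=get_image("scene");m=camera_model("wrist");im,d=get_image("wrist")
a=cv2.resize(im2[90:230,230:390],None,fx=4,fy=4,interpolation=cv2.INTER_CUBIC);save("s4",a)
save("w4",im);np.save("w4d.npy",d)
shank(d2,270,340,90,180,.535,.161,.03,.095)
print(manip.get_state()["position"])
```

```text
6.525 [0.53507049 0.159321   0.22924658] [ 0.44276667 -0.08063998 -1.19266222] 0.024639668857405452
0.12 7 [0.5302 0.1585 0.1229]
0.12 25 [0.5302 0.1576 0.1303]
0.13 26 [0.5294 0.1581 0.1396]
0.14 32 [0.5295 0.1576 0.1497]
0.15 30 [0.5294 0.1581 0.1603]
0.16 26 [0.5298 0.1576 0.1701]
0.17 32 [0.5293 0.1577 0.1799]
0.18 2 [0.5275 0.1542 0.1866]
0.19 184 [0.5254 0.1538 0.201 ]
0.2 50 [0.5265 0.154  0.2101]
0.21 89 [0.5252 0.1552 0.2202]
0.22 115 [0.5266 0.1539 0.23  ]
0.23 118 [0.5271 0.1532 0.24  ]
0.24 134 [0.5281 0.1576 0.2494]
0.25 56 [0.5265 0.1511 0.2595]
0.26 8 [0.5313 0.1368 0.2659]
[0.53508405 0.15924276 0.22927816]
```

View pics/s4.png

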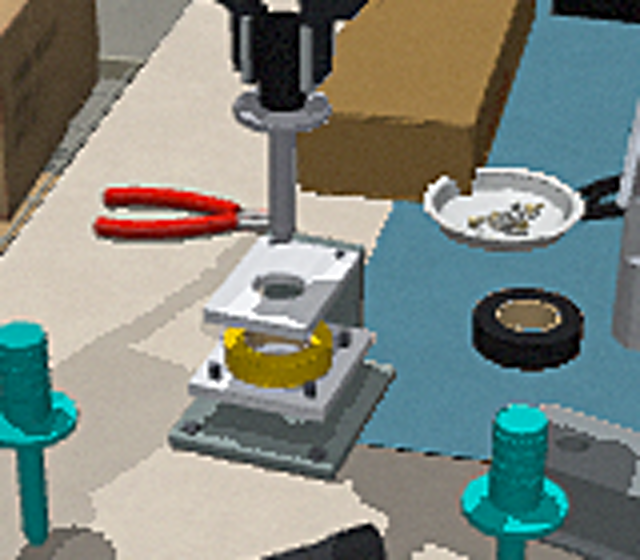

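View pics/w4.png

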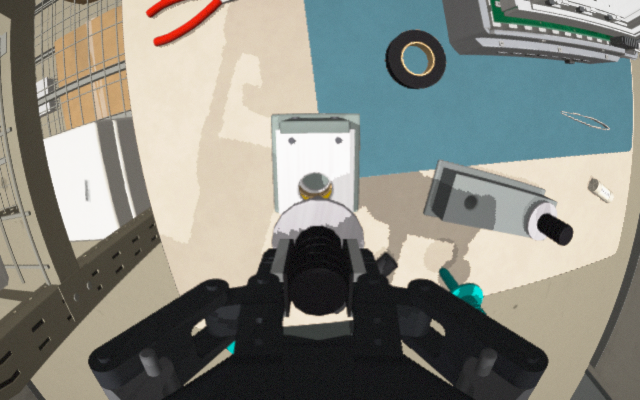

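Shank axis (0.534, 0.161) and hole (0.533–0.535, 0.161) agree, so I'm starting to lower.

jog_arm([
  [0.0, [0, 0, -0.012], 0],
  [0.0, [0, 0, -0.015], 0],
  [0.0, [0, 0, -0.015], 0],
  [0.0, [0, 0, -0.012], 0],
  [0.0, [0, 0, -0.004], 0],
  [0.0, [0, 0, 0], 0],
])

```text
clock: 7.38
position: [0.5348, 0.1601, 0.171]
ee_rot: [-0.14, 0.14, -0.693, 0.693]
contact_force: [-0.4, -0.8, -2.2]
width: 0.0246
```

Run:
```python
from h import *
s=manip.get_state();print(s["clock"],s["position"],s["contact_force"],s["width"])
im2,d2=get_image("scene");im,d=get_image("wrist")
a=cv2.resize(im2[110:220,260:350],None,fx=5,fy=5,interpolation=cv2.INTER_CUBIC);save("s5",a)
a=cv2.resize(im[80:280,220:420],None,fx=3,fy=3,interpolation=cv2.INTER_CUBIC);save("w5",a)
```

```text
7.375 [0.53478986 0.1601162  0.1710417 ] [-0.42300382 -0.75610848 -2.18013913] 0.024555429928749175
```

View pics/s5.png

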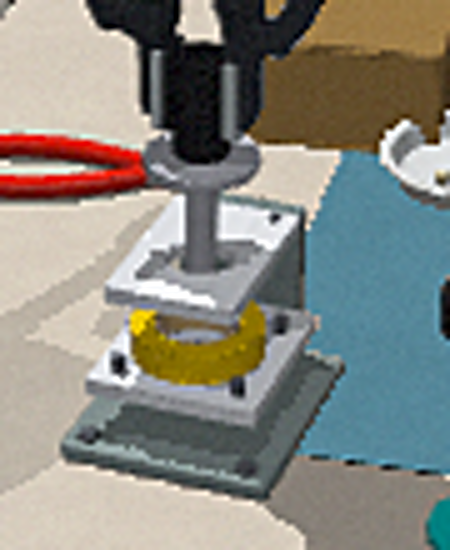

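View pics/w5.png

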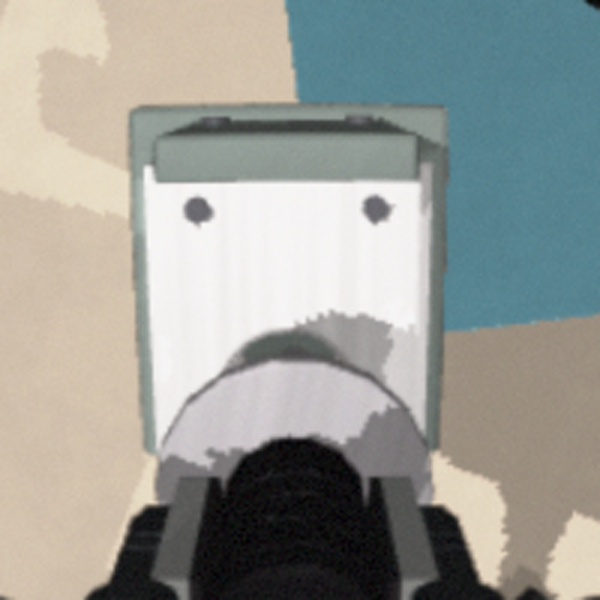

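The shank is centred in the upper hole. I'll keep lowering through the roll and the deck.

jog_arm([
  [0.0, [0, 0, -0.008], 0],
  [0.0, [0, 0, -0.01], 0],
  [0.0, [0, 0, -0.008], 0],
  [0.0, [0, 0, 0], 0],
])

```text
clock: 7.98
position: [0.5341, 0.1599, 0.1442]
ee_rot: [-0.139, 0.141, -0.693, 0.693]
contact_force: [-0.3, 0.1, -1.3]
width: 0.0253
```

jog_arm([
  [0.0, [0, 0, -0.007], 0],
  [0.0, [0, 0, -0.007], 0],
  [0.0, [0, 0, -0.003], 0],
  [0.0, [0, 0, 0], 0],
])

```text
clock: 8.48
position: [0.5346, 0.1601, 0.128]
ee_rot: [-0.14, 0.14, -0.693, 0.693]
contact_force: [-0.0, 0.0, -2.3]
width: 0.0248
```

Run:
```python
from h import *
s=manip.get_state();print(s["clock"],s["position"],s["contact_force"],s["width"])
im2,d2=get_image("scene")
a=cv2.resize(im2[110:220,260:350],None,fx=5,fy=5,interpolation=cv2.INTER_CUBIC);save("s6",a)
```

```text
8.475 [0.53461825 0.16005679 0.12801248] [-0.02138716  0.03191574 -2.30816454] 0.024822201695847524
```

View pics/s6.png

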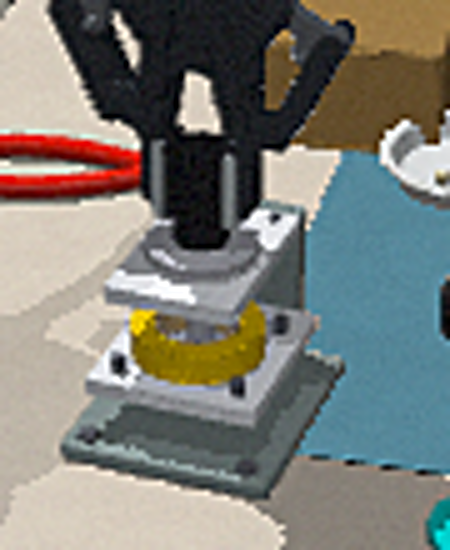

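jog_arm([
  [0.0, [0, 0, -0.0015], 0],
  [0.0, [0, 0, -0.001], 0],
  [0.0, [0, 0, 0], 0],
])

```text
clock: 8.9
position: [0.5347, 0.1601, 0.1258]
ee_rot: [-0.14, 0.14, -0.693, 0.693]
contact_force: [-0.3, -0.7, -1.8]
width: 0.0247
```

jog_arm([
  [0.0, [0, 0, -0.0015], 0],
  [0.0, [0, 0, 0], 0],
])

```text
clock: 9.15
position: [0.5349, 0.1601, 0.1246]
ee_rot: [-0.14, 0.14, -0.693, 0.693]
contact_force: [-0.4, -0.4, 0.4]
width: 0.0247
```

jog_arm([
  [0.0, [0, 0, -0.001], 0],
  [0.0, [0, 0, 0], 0],
])

```text
clock: 9.4
position: [0.535, 0.1602, 0.1246]
ee_rot: [-0.14, 0.14, -0.693, 0.693]
contact_force: [-1.9, -0.4, 5.9]
width: 0.0247
```

There is contact (+5.9 N) at the height I expected for seating. I'll release and retreat straight up.

jog_arm([
  [0.03, [0, 0, 0], 0],
  [0.04, [0, 0, 0], 0],
  [0.06, [0, 0, 0], 0],
  [0.085, [0, 0, 0], 0],
  [0.085, [0, 0, 0], 0],
  [0.085, [0, 0, 0], 0],
  [0.085, [0, 0, 0], 0],
])

```text
clock: 10.28
position: [0.5348, 0.1601, 0.1233]
ee_rot: [-0.14, 0.14, -0.693, 0.693]
contact_force: [0.9, 0.3, -0.2]
width: 0.0852
```

Run:
```python
from h import *
s=manip.get_state();print(s["clock"],s["position"],s["contact_force"],s["width"])
im2,d2=get_image("scene")
a=cv2.resize(im2[110:220,260:350],None,fx=5,fy=5,interpolation=cv2.INTER_CUBIC);save("s7",a)
im,d=get_image("wrist");save("w7",im)
```

```text
10.275 [0.53479452 0.16010028 0.12330915] [ 0.86482233  0.32144963 -0.19625884] 0.08522444403187372
```

View pics/s7.png

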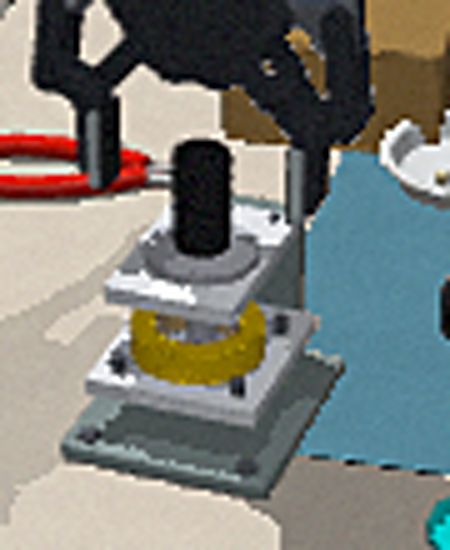

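View pics/w7.png

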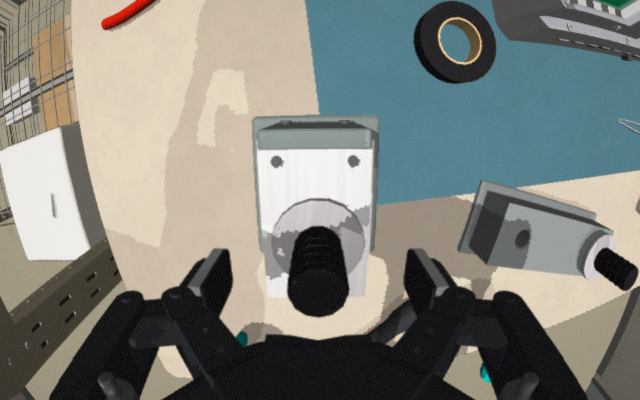

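The spindle stands by itself with the collar flat on the arm, and the fingers are clear of it on both sides.

jog_arm([
  [0.085, [0, 0, 0.01], 0],
  [0.085, [0, 0, 0.03], 0],
  [0.085, [0, 0, 0.04], 0],
  [0.085, [0, 0, 0.04], 0],
  [0.085, [0, -0.03, 0.02], 0],
  [0.085, [0, -0.05, 0], 0],
  [0.085, [0, -0.05, 0], 0],
  [0.085, [0, -0.02, 0], 0],
  [0.085, [0, 0, 0], 0],
  [0.085, [0, 0, 0], 0],
])

```text
clock: 11.62
position: [0.5348, 0.0109, 0.2637]
ee_rot: [0.14, -0.14, 0.693, -0.693]
contact_force: [-0.2, -0.2, -0.1]
width: 0.085
```

Run:
```python
from h import *
s=manip.get_state();print(s["clock"],s["position"],s["contact_force"],s["width"])
im2,d2=get_image("scene")
a=cv2.resize(im2[110:250,250:450],None,fx=4,fy=4,interpolation=cv2.INTER_CUBIC);save("s8",a)
P=cloud("scene",d2,270,340,110,200)
for lo,hi in((.092,.1),(.1,.11),(.11,.12),(.12,.13),(.13,.142),(.142,.16)):
    q=P[(P[...,2]>lo)&(P[...,2]<hi)&(np.hypot(P[...,0]-.535,P[...,1]-.161)<.035)]
    print(lo,len(q),np.round(q.mean(0),4) if len(q) else "")
im,d=get_image("top");save("t8",im[100:260,220:440].repeat(3,0).repeat(3,1))
Q=cloud("top",d,245,310,130,215);q=Q[(Q[...,2]>.128)&(Q[...,2]<.16)];print("grip top",len(q),np.round(q.mean(0),4) if len(q) else "")
Q=cloud("top",d,388,418,135,168);q=Q[(Q[...,2]>.098)&(Q[...,2]<.12)];print("short",len(q),np.round(q.mean(0),4) if len(q) else "")
```

```text
11.625 [0.53478779 0.01087605 0.26368987] [-0.24030675 -0.21034736 -0.13018002] 0.0849910544676182
0.092 198 [0.527  0.1547 0.0962]
0.1 43 [0.5263 0.1543 0.1052]
0.11 49 [0.5259 0.1561 0.1151]
0.12 42 [0.5255 0.1553 0.1251]
0.13 61 [0.5263 0.1558 0.1353]
0.142 61 [0.53   0.1595 0.1448]
grip top 130 [0.5334 0.1588 0.1428]
short 64 [ 0.6013 -0.1249  0.1069]
```

View pics/s8.png

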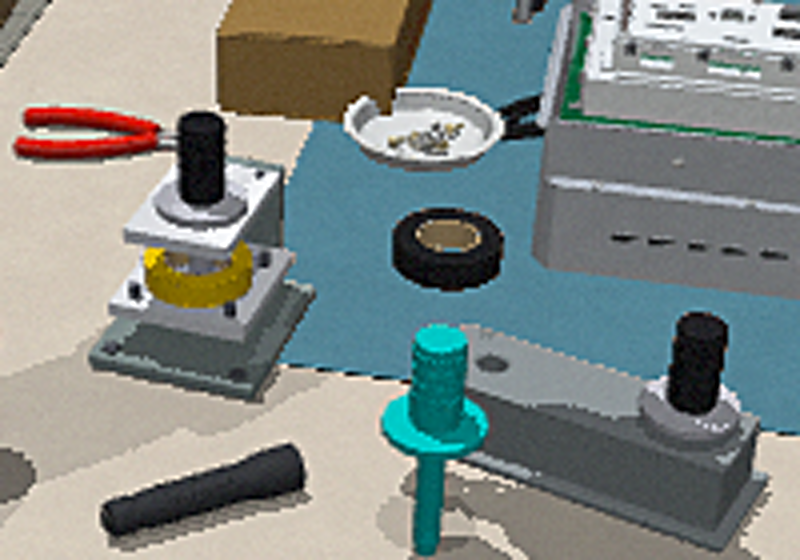

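```bash
python3 -c "
from rig import sign_off;print(sign_off())"
```

```text
the job is handed in; nothing more can be done
None
```

The long spindle now stands through the upper arm, tape roll and lower deck, with its collar resting flat on the arm. I gripped it in the stand, lifted it clear and lowered it by hand until it made contact (about 6 N). Then I let go and backed the arm off. I handed the job in at about 12 s; no verdict was reported.

**Last checks:**
- **Seating:** the collar's top face is at about 96 mm, as it should be when resting on the arm. The grip axis is about 2.5 mm from the measured hole centre and upright to within a few milliradians.
- **Roll:** it still lies flat between its stops; I checked this by eye in the picture only.
- **Short spindle:** it is still in its socket. Its last reading was 5 mm off the first one in y, probably because the arm partly hid it from the top camera (64 pixels instead of 115). The scene picture shows it in place.
- **Robot:** the gripper is open and touches nothing.

**Disagreement between cameras:** the detection network's hole position in the scene picture was about 6–8 mm off my own measurements. I used mine, which agreed to within 2–3 mm across the top, scene and wrist cameras.

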